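# Aim the nailing light at the heel piece

### The arm

A 6-joint arm with a two-finger parallel gripper is mounted at the origin on the work surface. World frame = base frame: x ahead of the robot, y to its left, z up, the work surface at z = 0. Lengths are in m, angles in rad, forces in N, time in s.
With the tool pointing down it reaches from about 0.35 to 0.975 m from the base axis. Payload 4.9 kg.
Tool frame: the origin (TCP) lies at the very end of the fingers, on their centre line; the grasp point (between the pads) lies 19 mm behind it (manip.grip_depth is the distance from the TCP to the grasp point, in m); z points along the fingers, x is the direction in which the jaws open and shut, and the axes are right-handed (so a half turn about z gives the same grasp; the last joint's range is limited). The gripper opens to 85 mm and grips with 20 to 120 N. Pads are 22 mm wide; open, the fingers measure 114 mm over their backs; the gripper's body (76 mm by 85 mm) begins 54 mm behind the grasp point. The pads swing forward as they close: fully open they stand 13 mm farther back than shut.
Start: joints at [1.005, 0.053, 1.613, -0, 1.476, -0.119], TCP at [0.27, 0.564, 0.231] pointing down, gripper open.
Joint ranges: [-3.01, 3.01], [-1.01, 2.22], [0.06, 2.58], [-1.02, 4.17], [0.09, 2.62], [-3.14, 3.14]. Speed limits (rad/s): [2.57, 2.57, 3.14, 3.14, 3.14, 3.14].

### API

Orientations are given as a unit quaternion [w, x, y, z].
In Python, from plant import manip gives the robot as it stands. The module is installed in compiled form; this text tells all that it offers.
- The arm moves only by the shell command python3 -m crank 'ROWS' [OPENING]. ROWS is JSON, a list of rows, each a list of 4 numbers: the shift along the tool's x, y, z in cm, then the turn about the tool's z in units of 6 degrees (1.0 is 6 degrees). A call has 1 to 10 rows; each row shifts and turns the commanded pose from where the row before left it, along the tool's axes as they then stand; what a row does not reach is not made up. A row lasts 1/12 s, in which the tool goes at most 41.7 mm and 7.16 degrees, less where a joint would pass 70% of its speed; a pose out of reach is approached as far as the arm can. A call with a gripper value outside its range is refused whole. OPENING is the opening, from 0 (shut) to 1 (fully open), set as the call begins (- or left out, the last holds). The fingers move at their own pace and stop on an object; the grip force is fixed at half the most. Time passes only in rows, so rows that do not move let the fingers close. It gives the time, the measured TCP pose, the force and the opening at its end, in the units of the state.
- manip.state(): the state, without advancing time (a new reading comes with each control period).
- manip.grab_frame(name): name is "side" or "top"; returns a dict with "img" (400x640x3 uint8, red, green, blue), "intrinsics" (3x3 intrinsics, pixels), "position" and "orientation" of the camera in the world. Camera axes: x right, y up, looking along -z (the intrinsics and any distortion apply to the point x, -y, -z); pixel columns grow to the right and rows downward; lengths in m; the calibration is good to about 2 mm. A picture is of the moment at which its call begins. There is no depth.
- manip.job_done(): hands the job in, once; it reports no verdict.
The state is a dict: "time": time; "joint_pos": joint angles; "joint_vel": joint speeds; "joint_efforts": joint torques, N m; "tool_pos": TCP position; "tool_rot": TCP orientation; "contact_force": force on the tool from outside, world axes, zero at the start; "ft_torque": the same for the moment, N m; "gripper_width": opening from 0.0 (shut) to 1.0 (fully open).
Only numpy, scipy, OpenCV 4.12 (cv2) and the standard library are available. Lean on these libraries where they do the work, as an engineer would, in place of code of your own. Each camera call takes 0.05 s, during which the arm holds its last target.

### The job

Turn the two brass screws on top of the mirror mount, one after the other, to steer the red light spot into the ring stamped on the D-shaped leather heel piece (one straight edge, the opposite end round), so the nail will go there. Then let go of the screws, leaving the spot inside the ring.

Things in the scene. Friction and masses are not known exactly. Their poses are not given: they have to be found in the camera images.
- near_screw_grip (a point): Brass screw nearer the robot, on the mirror head; upright axis, stays as left (0.05 Nm). Its grip is an upright bar 44 mm long, 14 thick, 38 tall, top 182 mm above the table, on a 38 mm collar. Point: on the axis in the bar, 12 mm below its top; x along the bar, turning with it. Clockwise from above moves the spot straight away from this screw, 50 mm per rad; anticlockwise nearer.
- far_screw_grip (a point): Brass screw farther from the robot, on a fixed post 100 mm beyond the near one; same size, height, friction, point. Clockwise from above swings head, near screw's bar and spot clockwise about the near screw's axis (spot goes away from robot), 0.22 rad per rad of screw. Screws act independently. Each turns 1.5 rad either way of bar pointing at board centre, starts within 0.2 of it, needs at most 1.4 rad.
- spot (a point): Centre of the red light spot, 10 mm across, which the mirror throws on the green board (200 x 200 x 8 mm, lying flat left of the mount, centred about 250 mm from the near screw); 12 mm above the table. Only light: it cannot be touched. x points straight away from the near screw's axis, z up. It starts about 250 mm from that axis.
- heel_ring (a point): Centre of the dark ring (25 mm inside, 31 mm outside diameter) stamped on the D-shaped heel piece: brown leather 72 mm wide (y), 48 mm deep (x), 2 mm thick, straight edge at -x, round side at +x, fixed to the board, 11 mm above the table. Three other pieces of the same leather bear the same ring: a disc, a square, a narrow oblong; one near each corner of the board, in any order.

How it is judged:
By the outcome, as a careful person would: the job done as asked, in the order asked, and still so for the second after the job is handed in, with the robot touching nothing.
It also fails if it takes over 40 s, if anything falls off the work surface, if the arm or the gripper's body presses on something with over 40 N, if the wrist force passes 120 N, or if a joint passes its speed limit or range.

## Working session

There is one attempt and no reset: what is moved stays moved. The work goes in short steps, Python scripts to look and compute and a shell command to move; the robot and the scene stay as the last step left them, time stands still between calls to the robot, and variables do not carry over. Pictures are saved under pics/ and viewed, and the job is handed in when it is done.

```bash
mkdir -p pics; cat > h.py <<'E'
import numpy as np, cv2
from scipy.spatial.transform import Rotation as R
from plant import manip
def grab(n,f):
    d=manip.grab_frame(n); np.savez(f'pics/{f}.npz',**{k:np.array(v) for k,v in d.items()})
    cv2.imwrite(f'pics/{f}.png',d['img'][:,:,::-1]); return d
def load(f): return dict(np.load(f'pics/{f}.npz'))
def rot(d):
    q=np.array(d['orientation'])
    return R.from_quat(q[[1,2,3,0]]).as_matrix() if q.size==4 else q
def pix2(d,u,v,z):
    K=d['intrinsics']; r=np.array([(u-K[0,2])/K[0,0],-(v-K[1,2])/K[1,1],-1]); w=rot(d)@r
    p=np.array(d['position']); return p+w*(z-p[2])/w[2]
def proj(d,P):
    c=rot(d).T@(np.array(P)-d['position']); K=d['intrinsics']
    return np.array([K[0,0]*c[0]/-c[2]+K[0,2],K[1,1]*-c[1]/-c[2]+K[1,2]])
def crop(f,o,u0,v0,u1,v1,s):
    im=cv2.imread(f'pics/{f}.png')[v0:v1,u0:u1]; cv2.imwrite(f'pics/{o}.png',cv2.resize(im,None,fx=s,fy=s,interpolation=cv2.INTER_CUBIC))
E
python3 - <<'E'
from h import *
for n in('top','side'):
    d=grab(n,n+'0'); print({k:v for k,v in d.items() if k!='img'})
print(manip.state(), manip.grip_depth)
E
```

```text
{'intrinsics': array([[387.59500181,   0.        , 317.92307852],
       [  0.        , 387.59500181, 201.56438712],
       [  0.        ,   0.        ,   1.        ]]), 'position': array([ 0.4011565 , -0.02124127,  0.74836582]), 'orientation': array([ 0.76296579,  0.08752959, -0.07063947, -0.63657823])}
{'intrinsics': array([[498.23851243,   0.        , 315.03742597],
       [  0.        , 498.23851243, 202.9206488 ],
       [  0.        ,   0.        ,   1.        ]]), 'position': array([ 0.20139341, -0.54982632,  0.5340171 ]), 'orientation': array([ 0.84048767,  0.4725837 , -0.1402781 , -0.22487147])}
{'time': 0.1, 'joint_pos': array([ 1.00498044e+00,  5.33253512e-02,  1.61415368e+00,  4.38041177e-05,
        1.47599159e+00, -1.19018715e-01]), 'joint_vel': array([ 0.00055117, -0.00198301, -0.00464552,  0.00077076,  0.00114487,
        0.00060409]), 'joint_efforts': array([ 4.48135752e-04, -3.94898736e+01, -3.71364605e+01, -6.46704484e-05,
        3.83991748e-03,  1.51733627e-05]), 'tool_pos': array([0.26974709, 0.56317278, 0.23016636]), 'tool_rot': array([ 3.82781804e-04,  8.46192013e-01,  5.32877279e-01, -8.57692681e-04]), 'contact_force': array([ 0.28659195, -0.29302962,  0.78152481]), 'ft_torque': array([ 0.02075959, -0.01453808,  0.00043327]), 'gripper_width': 0.9985644319165413} 0.0187
```

View pics/top0.png

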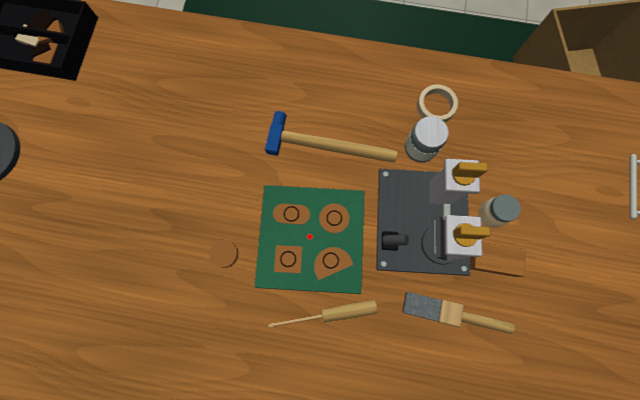

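View pics/side0.png

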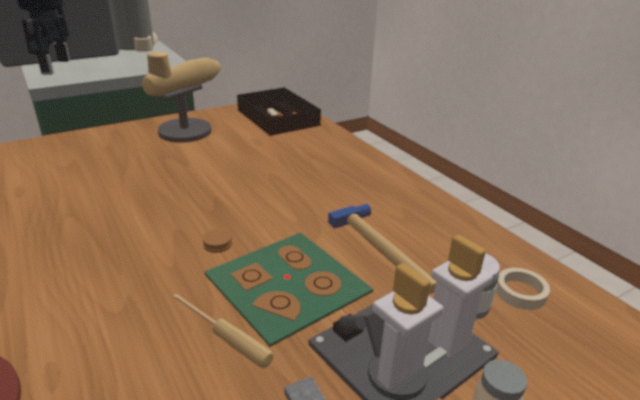

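```bash
python3 - <<'E'
from h import *
crop('top0','c1',250,180,370,300,5)
crop('top0','c2',420,150,510,270,5)
crop('side0','c3',370,220,500,330,5)
E
```

```text
(no output)
```

View pics/c1.png

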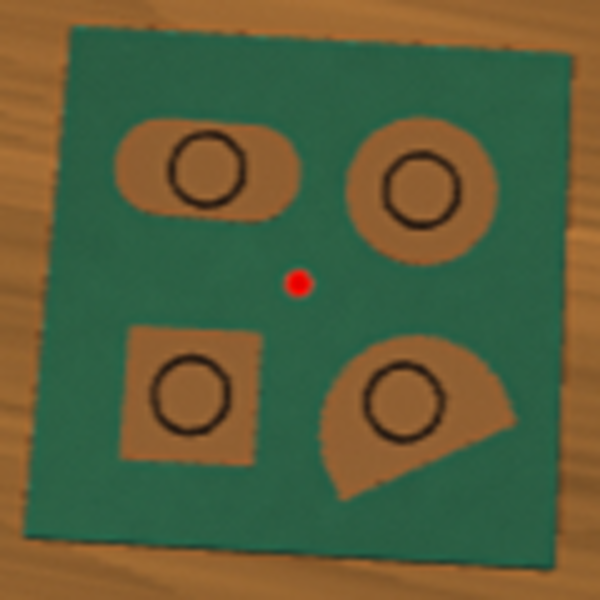

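View pics/c2.png

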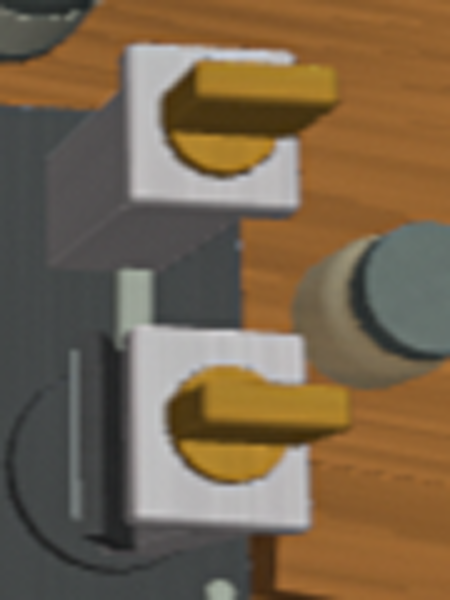

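View pics/c3.png

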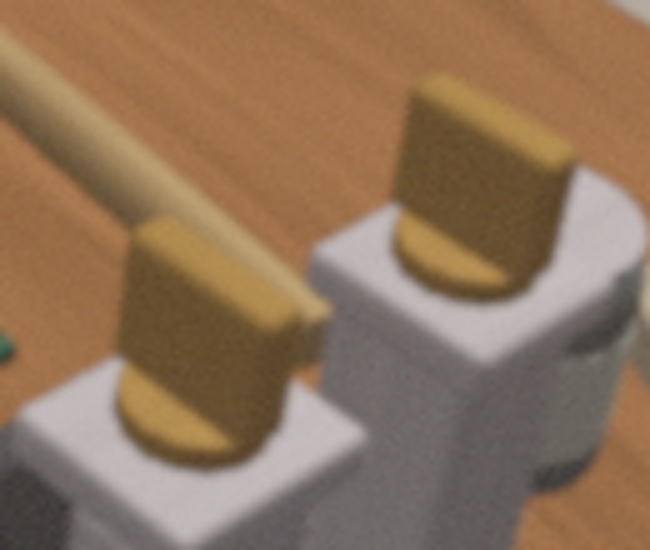

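```bash
python3 - <<'E'
from h import *
d=load('top0')
o1=(250,180);o2=(420,150)
f=lambda o,u,v,z: pix2(d,o[0]+(u+.5)/5-.5,o[1]+(v+.5)/5-.5,z)
ring=f(o1,404,402,.011);spot=f(o1,299,283,.012)
print('ring',ring,'spot',spot)
B=[f(o1,*c,.008) for c in((70,27),(573,55),(555,570),(25,538))];print('board',np.mean(B,0),[np.linalg.norm(B[i]-B[i-1]) for i in range(4)])
S={}
for n,l,r in(('far',(197,80),(336,86)),('near',(204,401),(348,403))):
    a,b=f(o2,*l,.182),f(o2,*r,.182); S[n]=(a+b)/2
    print(n,a,b,(a+b)/2,np.linalg.norm(a-b),'ang',np.degrees(np.arctan2((a-b)[1],(a-b)[0])))
s=load('side0')
for n,l,r in(('far',(423,82),(568,158)),('near',(143,225),(288,315))):
    g=lambda c: pix2(s,370+(c[0]+.5)/5-.5,220+(c[1]+.5)/5-.5,.182)
    a,b=g(l),g(r); print('side',n,(a+b)/2,np.linalg.norm(a-b),np.degrees(np.arctan2((a-b)[1],(a-b)[0])))
print(S['far']-S['near'])
n=S['near']
for q in(ring,spot,np.mean(B,0)):
    v=(q-n)[:2];print(np.hypot(*v),np.degrees(np.arctan2(v[1],v[0])))
E
```

```text
ring [ 0.45995893 -0.0316991   0.011     ] spot [0.49709697 0.01555034 0.012     ]
board [0.49547374 0.01275336 0.008     ] [np.float64(0.19789975839010673), np.float64(0.1991531892154184), np.float64(0.19795342291944104), np.float64(0.19781039079827092)]
far [ 0.62263682 -0.19807705  0.182     ] [ 0.62828516 -0.24001064  0.182     ] [ 0.62546099 -0.21904385  0.182     ] 0.042312284345669665 ang 97.67142441455566
near [ 0.52407954 -0.2099753   0.182     ] [ 0.53106383 -0.25168104  0.182     ] [ 0.52757169 -0.23082817  0.182     ] 0.04228651016425673 ang 99.50687065258694
side far [ 0.62447425 -0.22171573  0.182     ] 0.04140157733095978 100.81310616708511
side near [ 0.52595995 -0.23301965  0.182     ] 0.04129207375866048 100.78131126084135
[0.0978893  0.01178433 0.        ]
0.2102947256391586 108.75452488640472
0.24825607372274994 97.05113759884357
0.24568728014092706 97.50689633915134
```

```bash
python3 -m crank '[[-2.75,2.6,0,0],[-2.75,2.6,0,0],[-2.75,2.6,0,0],[-2.75,2.6,0,0],[-2.75,2.6,0,0],[-2.75,2.6,0,0],[-2.75,2.6,0,0],[-2.75,2.6,0,0],[-2.75,2.6,0,0],[-2.75,2.6,0,0]]' 0.7
python3 -m crank '[[-2.75,2.6,0,0],[-2.75,2.6,0,0],[-2.75,2.6,0,0],[-2.75,2.6,0,0],[-2.75,2.6,0,0],[-2.75,2.6,0,0],[-2.75,2.6,0,0],[-2.75,2.6,0,0],[-2.75,2.6,0,0],[-2.75,2.6,0,0]]'
python3 -m crank '[[-1,1,0,1.1],[0,0,0,1.1],[0,0,0,1.1],[0,0,0,1.1],[0,0,0,1.1],[0,0,0,1.1],[0,0,0,1.1],[0,0,0,1.1],[0,0,0,0]]'
cat >> h.py <<'E'
def go(P,yaw):
    s=manip.state(); q=s['tool_rot']; M=R.from_quat(q[[1,2,3,0]]).as_matrix()
    y=np.degrees(np.arctan2(M[1,0],M[0,0]))
    print('t',s['time'],'tcp',s['tool_pos'],'yaw',y,'F',s['contact_force'],'T',s['ft_torque'],'g',s['gripper_width'],'j6',s['joint_pos'][5])
    print('shift cm',M.T@(np.array(P)-s['tool_pos'])*100,'turn units',-(((yaw-y)+90)%180-90)/6)
E
python3 - <<'E'
from h import *
go([.5268,-.2319,.153],9.9)
grab('top','top1');grab('side','side1')
E
```

```text
time: 0.93
tool_pos: [0.3855, 0.2015, 0.2309]
tool_rot: [-0.0, 0.846, 0.533, -0.0]
contact_force: [1.9, -0.7, 1.0]
gripper_width: 0.703
time: 1.77
tool_pos: [0.5013, -0.159, 0.2308]
tool_rot: [-0.0, 0.846, 0.533, -0.0]
contact_force: [-0.4, 0.5, 1.3]
gripper_width: 0.699
time: 2.52
tool_pos: [0.5057, -0.1703, 0.2307]
tool_rot: [-0.0, 0.995, 0.1, -0.0]
contact_force: [0.4, 0.6, -0.1]
gripper_width: 0.698
t 2.5167 tcp [ 0.50572832 -0.1702615   0.23070222] yaw 11.492734267993148 F [ 0.36480867  0.63391699 -0.11509841] T [-0.01427511 -0.01938605  0.00037178] g 0.6984001652934624 j6 -0.6648390602131673
shift cm [0.84313196 6.46512207 7.76536391] turn units 0.26545571133219187
```

```bash
python3 -m crank '[[0.42,3.2,0,0.26],[0.42,3.26,0,0],[0,0,2,0],[0,0,1,0],[0,0,0,0]]'
python3 - <<'E'
from h import *
go([.5268,-.2319,.153],9.9)
grab('top','top1');grab('side','side1')
crop('top1','c4',400,120,520,270,4);crop('side1','c5',320,170,520,400,3)
E
```

```text
time: 3.03
tool_pos: [0.5246, -0.2312, 0.1974]
tool_rot: [-0.002, 0.996, 0.088, -0.003]
contact_force: [-0.5, 1.1, -1.1]
gripper_width: 0.699
t 3.0333 tcp [ 0.52455324 -0.23121598  0.1973863 ] yaw 10.104535646792675 F [-0.54112913  1.11086193 -1.09986763] T [0.02360207 0.02967337 0.0291948 ] g 0.6986682306876804 j6 -0.7214615718965283
shift cm [0.23176877 0.12799209 4.43694638] turn units 0.03408927446544633
```

View pics/c4.png

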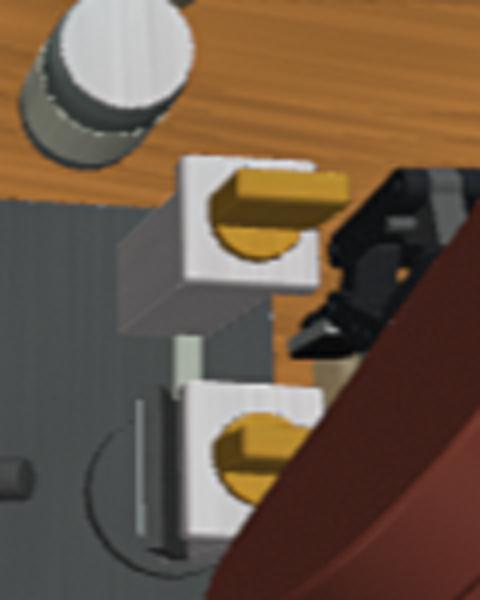

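View pics/c5.png

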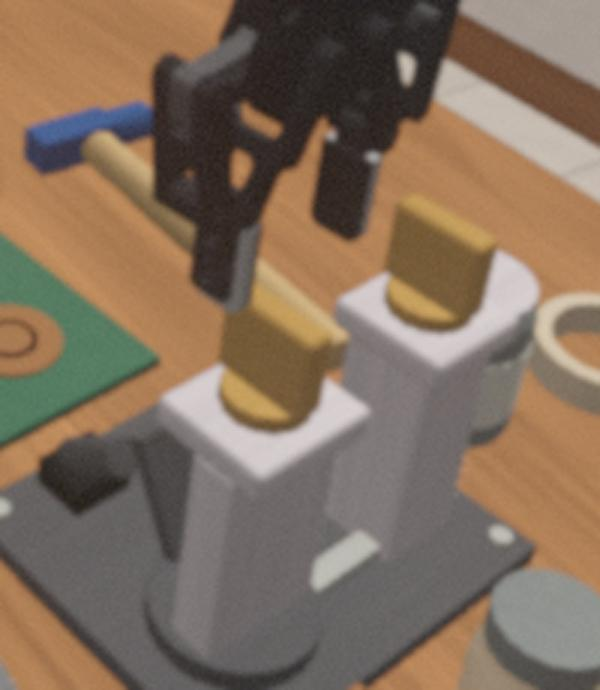

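```bash
python3 -m crank '[[0.1,0,1,0],[0,0,1.2,0],[0,0,1.2,0],[0,0,0.8,0],[0,0,0,0]]'
python3 - <<'E'
from h import *
go([.5268,-.2319,.153],9.9)
grab('side','side2')
crop('side2','c5',320,170,520,400,3)
E
```

```text
time: 3.55
tool_pos: [0.5258, -0.2309, 0.1558]
tool_rot: [-0.002, 0.996, 0.088, -0.002]
contact_force: [0.1, 0.2, 0.2]
gripper_width: 0.7
t 3.55 tcp [ 0.52578576 -0.23093187  0.15584266] yaw 10.062290699510198 F [0.06089957 0.22844806 0.17543708] T [-0.01481324  0.01204153  0.0254453 ] g 0.7001346585028262 j6 -0.7189978097738814
shift cm [0.08410448 0.11403768 0.28352905] turn units 0.02704844991836571
```

View pics/c5.png

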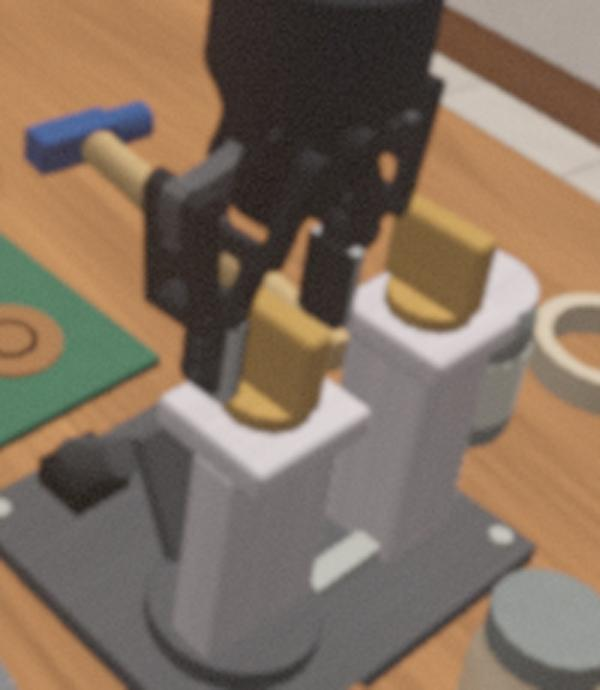

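```bash
python3 - <<'E'
from h import *
d=load('side2')
for P in([.526,-.231,.174],[.526,-.231,.165],[.526-.03,-.231-.005,.163],[.526+.03,-.231+.005,.163],[.5268,-.2319,.182]):
    print(P,(proj(d,P)-[320,170])*3)
E
```

```text
[0.526, -0.231, 0.174] [271.03877621 323.80483008]
[0.526, -0.231, 0.165] [268.16108891 342.26901063]
[0.496, -0.23600000000000002, 0.163] [213.39907559 380.04513614]
[0.556, -0.226, 0.163] [318.49917378 314.58442324]
[0.5268, -0.2319, 0.182] [276.85671639 307.81046002]
```

```bash
python3 -m crank '[[0.05,0.1,0.3,0],[0,0,0,0]]'
python3 -m crank '[[0,0,0,0],[0,0,0,0],[0,0,0,0],[0,0,0,0],[0,0,0,0],[0,0,0,0]]' 0
python3 - <<'E'
from h import *
go([.5268,-.2319,.153],9.9)
grab('side','side3')
crop('side3','c5',320,170,520,400,3)
E
```

```text
time: 3.77
tool_pos: [0.5283, -0.2332, 0.1563]
tool_rot: [0.0, 0.996, 0.087, 0.0]
contact_force: [0.9, 0.4, 0.1]
gripper_width: 0.697
time: 4.27
tool_pos: [0.5277, -0.2334, 0.1569]
tool_rot: [0.0, 0.996, 0.087, -0.0]
contact_force: [-4.9, -1.1, 5.0]
gripper_width: 0.152
t 4.2667 tcp [ 0.52771565 -0.23339959  0.15693334] yaw 10.038410727915574 F [-4.86960055 -1.10185737  4.95498768] T [-0.15803041  0.75939733  0.01696896] g 0.15217653364195888 j6 -0.7197240281251868
shift cm [-0.06362554 -0.16389259  0.39328661] turn units 0.023068454652594994
```

View pics/c5.png

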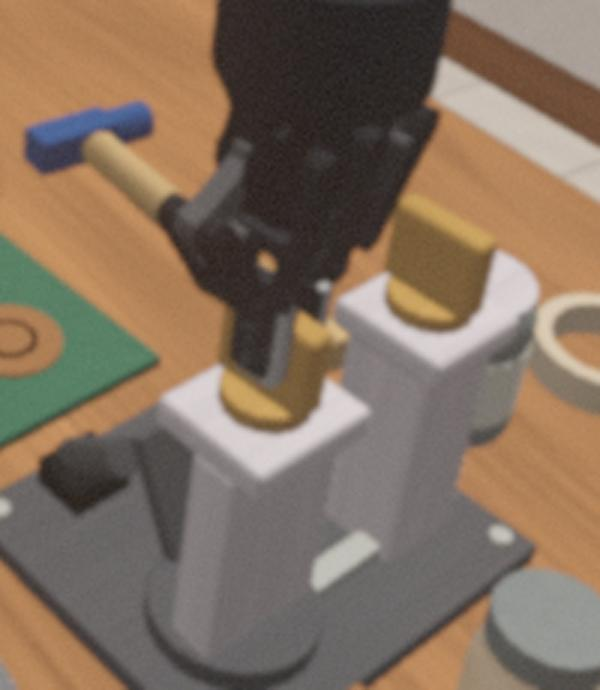

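```bash
python3 -m crank '[[0,0,0,-0.8],[0,0,0,-0.8],[0,0,0,-0.8],[0,0,0,-0.8],[0,0,0,0]]'
python3 -m crank '[[0,0,0,-0.8],[0,0,0,-0.8],[0,0,0,-0.8],[0,0,0,-0.8],[0,0,0,-0.8],[0,0,0,0],[0,0,0,0]]'
python3 - <<'E'
from h import *
go([.5268,-.2319,.153],53.4)
grab('top','top4')
crop('top4','c4',250,150,510,300,3)
E
```

```text
time: 4.73
tool_pos: [0.5281, -0.2333, 0.157]
tool_rot: [0.0, 0.967, 0.253, 0.0]
contact_force: [-4.0, -0.9, 5.5]
gripper_width: 0.149
time: 5.32
tool_pos: [0.5285, -0.2329, 0.157]
tool_rot: [0.0, 0.895, 0.446, 0.0]
contact_force: [-2.4, 0.4, 4.9]
gripper_width: 0.151
t 5.3167 tcp [ 0.52846047 -0.23294532  0.15696582] yaw 53.036662626317394 F [-2.35728678  0.4327715   4.90674716] T [0.09278413 0.49057658 0.04770502] g 0.15147812832190993 j6 -1.4700233631695276
shift cm [-0.01655011 -0.19587579  0.39640224] turn units -0.06055622894710192
```

View pics/c4.png

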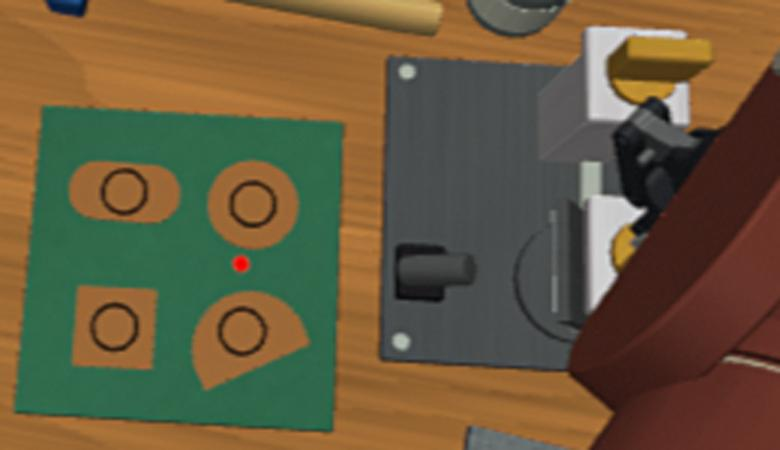

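```bash
python3 - <<'E'
from h import *
d=load('top4')
im=d['img'].astype(int);m=(im[...,0]>180)&(im[...,1]<60)&(im[...,2]<60)
v,u=np.nonzero(m);k=(u<370);print(u[k].mean(),v[k].mean(),k.sum())
sp=pix2(d,u[k].mean(),v[k].mean(),.012); rg=pix2(d,330.4,260.0,.011)
for n in ([.5268,-.2319],[.5283,-.2330]):
  for q in(sp,rg):
    w=q[:2]-n; print(q,np.hypot(*w),np.degrees(np.arctan2(w[1],w[0])))
E
```

```text
330.0 237.5 16
[ 0.50168563 -0.02358974  0.012     ] 0.2098187212187137 96.87453304912931
[ 0.45995893 -0.0316991   0.011     ] 0.21106427528332988 108.462615872479
[ 0.50168563 -0.02358974  0.012     ] 0.21109472152370226 97.24300493414022
[ 0.45995893 -0.0316991   0.011     ] 0.21258540278284918 108.75219932503663
```

```bash
python3 -m crank '[[0,0,0,0],[0,0,0,0],[0,0,0,0],[0,0,0,0]]' 0.5
python3 -m crank '[[0,0,-1,0],[0,0,-2,0],[0,0,-2,0],[0,0,-1,0],[0,0,0,0]]'
python3 - <<'E'
from h import *
go([.6265,-.221,.215],9)
E
```

```text
time: 5.7
tool_pos: [0.528, -0.2328, 0.1557]
tool_rot: [-0.0, 0.894, 0.448, 0.0]
contact_force: [-0.3, 0.4, 0.4]
gripper_width: 0.499
time: 6.12
tool_pos: [0.5297, -0.2339, 0.2204]
tool_rot: [0.003, 0.894, 0.448, 0.002]
contact_force: [0.1, -0.3, -0.3]
gripper_width: 0.501
t 6.1167 tcp [ 0.52973716 -0.23392825  0.22040842] yaw 53.22661665688139 F [ 0.08333687 -0.2659717  -0.32595429] T [-0.02911249 -0.00243797  0.06473736] g 0.500893061143485 j6 -1.4733778709530843
shift cm [6.82786886 6.97307737 0.59225894] turn units 7.371102776146898
```

```bash
python3 -m crank '[[2.3,2.3,0,0],[2.3,2.3,0,0],[2.3,2.3,0,0],[0,0,0,1],[0,0,0,1],[0,0,0,1],[0,0,0,1],[0,0,0,1],[0,0,0,1],[0,0,0,1]]'
python3 -m crank '[[0,0,0,0.37],[0,0,0,0],[0,0,0,0]]'
python3 - <<'E'
from h import *
go([.6265,-.221,.155],9)
grab('top','top5');grab('side','side5')
crop('top5','c4',250,130,510,300,3);crop('side5','c5',320,150,520,350,3)
E
```

```text
time: 6.95
tool_pos: [0.6242, -0.2187, 0.2147]
tool_rot: [-0.001, 0.995, 0.095, -0.001]
contact_force: [-0.5, 0.5, 0.4]
gripper_width: 0.501
time: 7.2
tool_pos: [0.6243, -0.2188, 0.2152]
tool_rot: [-0.0, 0.997, 0.079, -0.001]
contact_force: [-0.2, 0.2, 0.8]
gripper_width: 0.496
t 7.2 tcp [ 0.62426285 -0.21880557  0.21521841] yaw 9.084809437817691 F [-0.20193216  0.19216917  0.81177793] T [0.00371157 0.00285038 0.01289957] g 0.49639527296696095 j6 -0.6080851050116562
shift cm [0.19352833 0.25703834 6.02139965] turn units 0.014134906302949446
```

View pics/c4.png

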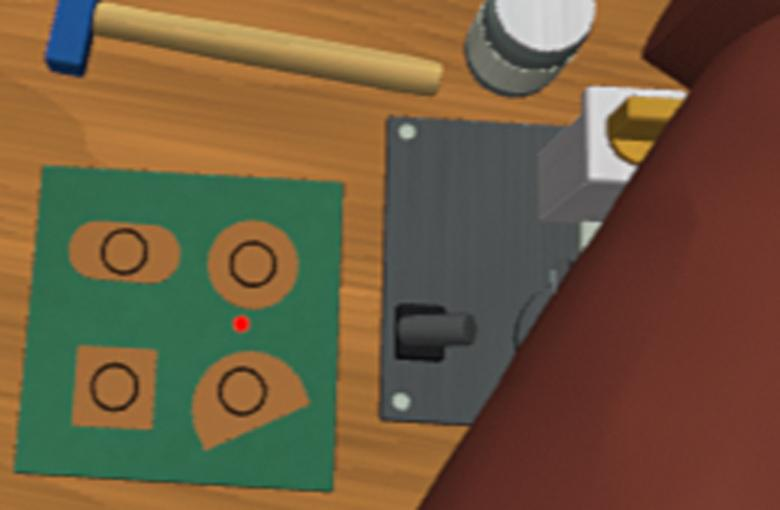

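View pics/c5.png

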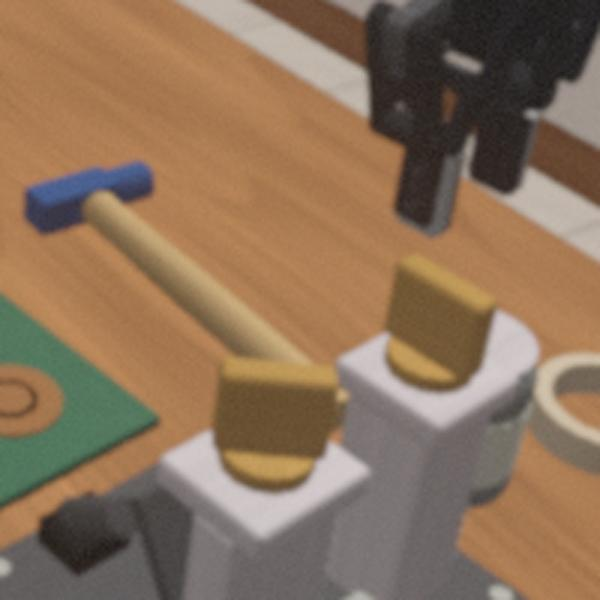

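```bash
python3 -m crank '[[0.18,0.2,1,0],[0,0,1.5,0],[0,0,1.5,0],[0,0,1.2,0],[0,0,0.6,0],[0,0,0,0]]'
python3 - <<'E'
from h import *
go([.6265,-.221,.155],9)
grab('side','side6')
crop('side6','c5',320,150,520,350,3)
E
```

```text
time: 7.8
tool_pos: [0.625, -0.2199, 0.1544]
tool_rot: [-0.001, 0.997, 0.079, -0.002]
contact_force: [0.5, 0.5, 0.3]
gripper_width: 0.497
t 7.8 tcp [ 0.62503236 -0.21989346  0.15443875] yaw 9.02341060643254 F [0.47109033 0.53921868 0.28826192] T [ 0.01702511 -0.01953547  0.03552833] g 0.49712441092042153 j6 -0.6079853437732192
shift cm [ 0.12732505  0.13211536 -0.05716615] turn units 0.0039017677387557606
```

View pics/c5.png

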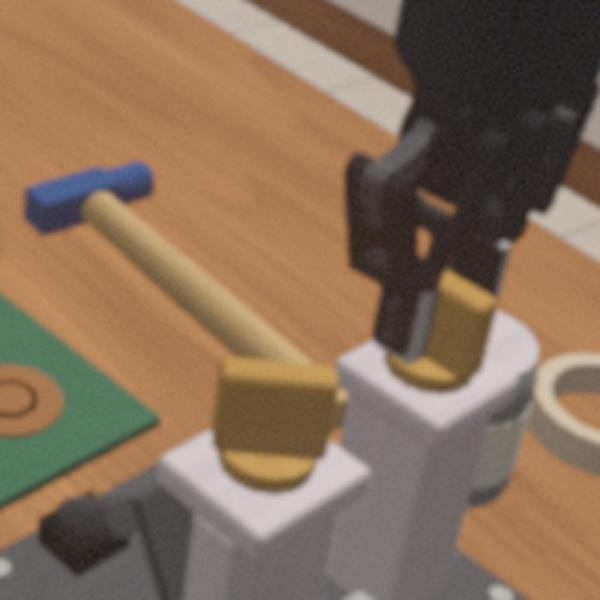

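Fingers straddle the far bar. Close.

```bash
python3 -m crank '[[0.05,0.05,0,0],[0,0,0,0],[0,0,0,0],[0,0,0,0],[0,0,0,0],[0,0,0,0]]' 0
python3 -m crank '[[0,0,0,-0.8],[0,0,0,-0.8],[0,0,0,-0.8],[0,0,0,-0.8],[0,0,0,-0.8],[0,0,0,0]]'
python3 - <<'E'
from h import *
go([.6265,-.221,.155],62)
grab('top','top7');grab('side','side7')
crop('side7','c5',320,150,520,350,3)
crop('top7','c4',250,130,510,300,3)
E
```

```text
time: 8.35
tool_pos: [0.6271, -0.2218, 0.1598]
tool_rot: [0.001, 0.997, 0.079, -0.0]
contact_force: [-5.3, -0.5, 4.4]
gripper_width: 0.153
time: 8.85
tool_pos: [0.6276, -0.2216, 0.1598]
tool_rot: [0.001, 0.959, 0.285, 0.0]
contact_force: [-3.5, -0.4, 5.8]
gripper_width: 0.148
t 8.85 tcp [ 0.62758697 -0.2215532   0.15976561] yaw 33.093838392871454 F [-3.4507437  -0.38834279  5.77596809] T [-0.06737384  0.58121013  0.06843094] g 0.1482954851750026 j6 -1.028403266610318
shift cm [-0.06105123 -0.10642343  0.47637428] turn units -4.817693601188092
```

View pics/c5.png

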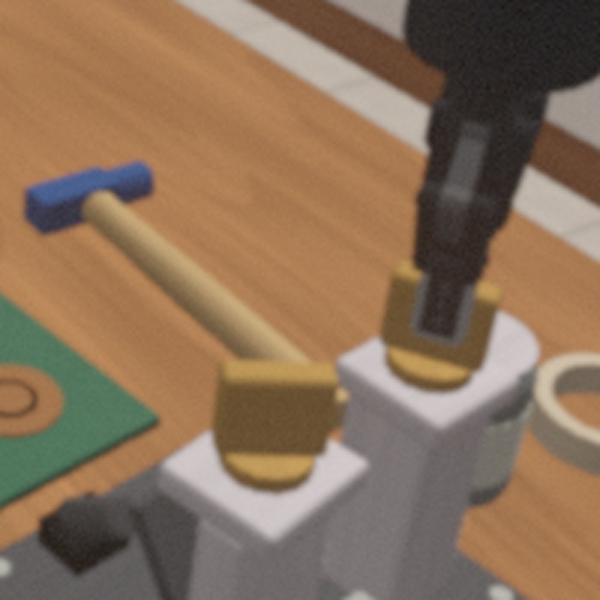

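View pics/c4.png

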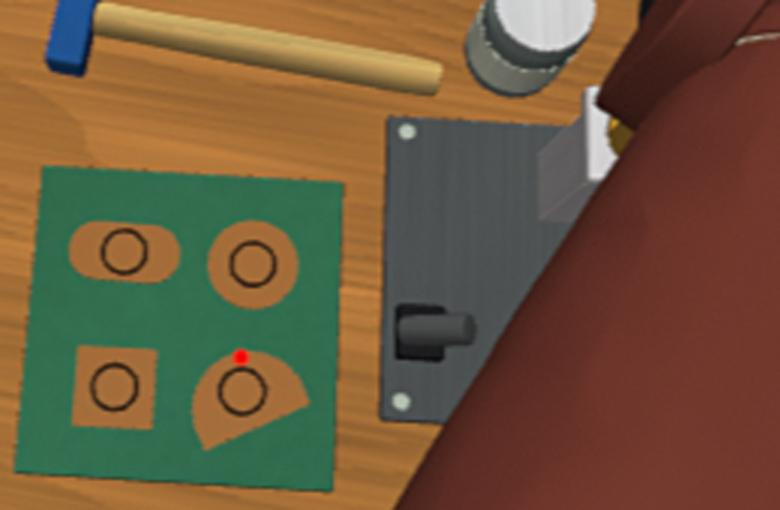

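```bash
python3 -m crank '[[0,0,0,-0.85],[0,0,0,-0.85],[0,0,0,-0.85],[0,0,0,-0.85],[0,0,0,-0.85],[0,0,0,0],[0,0,0,0]]'
python3 - <<'E'
from h import *
go([.6265,-.221,.155],62)
grab('top','top8')
crop('top8','c4',290,220,370,290,8)
E
```

```text
time: 9.53
tool_pos: [0.628, -0.2211, 0.1598]
tool_rot: [0.001, 0.873, 0.488, 0.001]
contact_force: [-3.4, 1.4, 5.6]
gripper_width: 0.15
t 9.5333 tcp [ 0.6280429  -0.22108257  0.15980277] yaw 58.407459255917054 F [-3.40166833  1.36626734  5.60605447] T [0.08619878 0.38109905 0.00792733] g 0.149635373402492 j6 -1.469966642071628
shift cm [-0.07421467 -0.13670966  0.47994015] turn units -0.5987567906804921
```

View pics/c4.png

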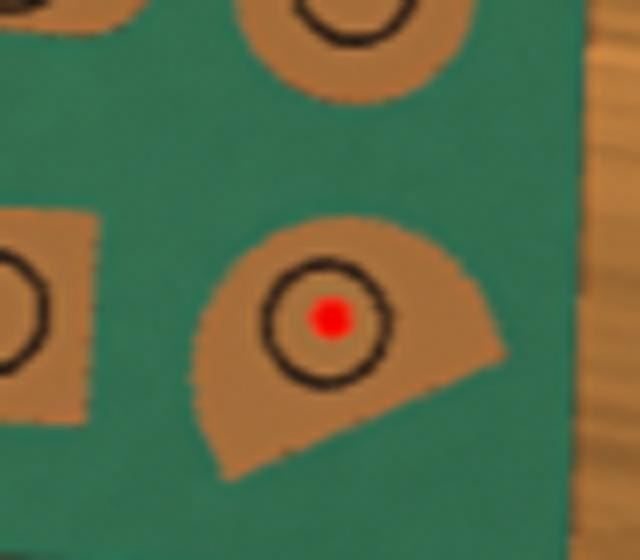

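```bash
python3 -m crank '[[0,0,0,0],[0,0,0,0],[0,0,0,0],[0,0,0,0]]' 0.5
python3 -m crank '[[0,0,-1,0],[0,0,-2,0],[0,0,-2.5,0],[0,0,-2.5,0],[0,0,-2,0],[0,0,0,0],[0,0,0,0]]'
python3 - <<'E'
from h import *
go([.6265,-.221,.155],62)
grab('top','top9');grab('side','side9')
crop('top9','c4',290,220,370,290,8)
E
```

```text
time: 9.92
tool_pos: [0.6273, -0.2209, 0.1578]
tool_rot: [-0.0, 0.873, 0.489, 0.0]
contact_force: [-0.4, -0.1, -0.0]
gripper_width: 0.503
time: 10.5
tool_pos: [0.6282, -0.2215, 0.2609]
tool_rot: [0.002, 0.872, 0.489, 0.001]
contact_force: [-0.7, -0.2, -0.4]
gripper_width: 0.498
t 10.5 tcp [ 0.62819413 -0.22149243  0.26089604] yaw 58.51020842515187 F [-0.67212134 -0.15389406 -0.44218897] T [ 0.02379494 -0.04534125  0.02150817] g 0.49782274801474763 j6 -1.4718574272774754
shift cm [-0.05233972 -0.21529765 10.58875532] turn units -0.5816319291413544
```

View pics/c4.png

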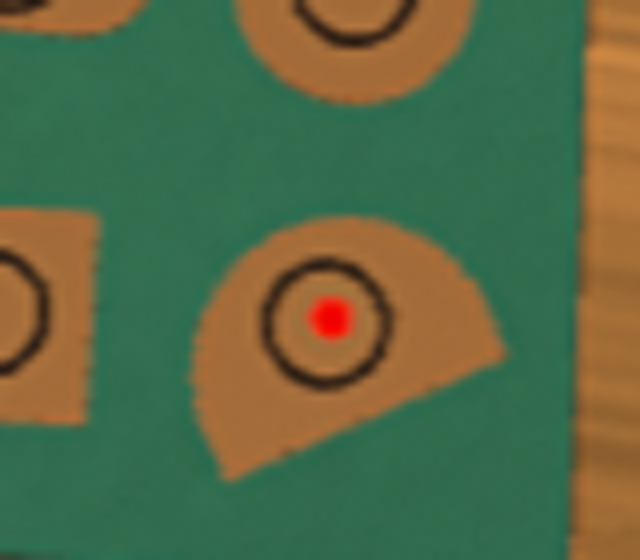

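View pics/side9.png

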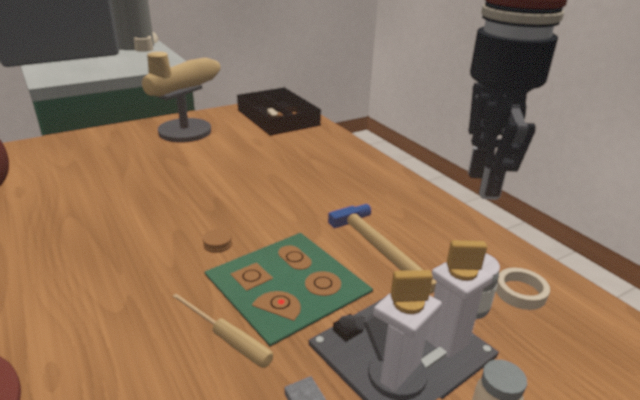

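The spot sits in the heel piece's ring: in the crop it is at (331,319) and the ring centre at (326,323). The gripper is well clear of both screws.

```bash
python3 -c "
from plant import manip
print(manip.job_done())"
```

```text
the job is handed in; nothing more can be done
None
```

The red spot is inside the ring on the D-shaped heel piece, both screws are released, and the job is handed in at about 10.6 s.

- **Turns:** I turned the near screw about 43° anticlockwise, let go, then turned the far screw about 49° anticlockwise and let go.
- **Spot:** After release and a 10 cm lift, the top picture shows the spot about 2 mm from the ring's centre. It has about 7.5 mm of room before its edge meets the ring. It did not shift when I let go, and the side picture agrees.
- **Forces:** The wrist force stayed under about 10 N in every reading. The last one, with the gripper clear, was under 1 N.
- **Disagreement:** The two cameras put the screw axes 2–3 mm apart. I used values near the middle for the first grasp and set the second from where that one settled. Both grips and turns went cleanly. No check failed.

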